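# Draw the insert out of the dry-block calibrator

## Task

Thread the puller rod from its stand into the insert of the sloping calibrator block (push it in through the slot and give it a quarter turn clockwise), and pull the insert straight out of its well. Lower the insert gently into the shallow tray and leave it standing upright there with the puller still threaded in it. Do not touch the insert itself with the gripper, and leave the meter, the carton and the mug where they are.

Things in the scene. Friction and masses are not known exactly. Their poses are not given: they have to be found in the camera images.
- well: Dark steel block 130 x 150 x 75 mm held sloping in a fixed cradle (base 170 x 190 mm). Origin: centre of the mouth of its 52 mm square, 60 mm deep well, in its upper face, 125 mm above the bench. z axis: the well's axis, up and out of the face, leaning 25 degrees from vertical roughly towards the robot. Highest edge of the block 153 mm above the bench.
- insert_mouth (a point): Centre of the top face of the insert: loose aluminium block 50 x 50 mm, 60 mm high, about 320 g, flush in the well at the start. z axis: up its axis, out of the well. The top face has a slot 34 mm long (along the insert's x axis) and 16 mm wide (along y); 16 mm below the face it opens into a hollow 34 mm square, floor 36 mm below the face.
- insert_foot (a point): Centre of the insert's flat underside, 60 mm below insert_mouth along its axis; same axes. The slot is a quarter-turn thread: the puller's cross pin enters along the slot until the puller's collar meets the top face; turned 90 degrees clockwise (seen from the handle) the pin runs under ramps to flats and lies along the insert's y axis. Stops block it the other way and at about 100 degrees.
- insert_seat (a point): Point on the insert's axis 22 mm below insert_mouth, same axes: the middle of the puller's cross pin lies here when the collar rests on the top face. Threaded, the puller has 2 mm of end play: it rises 2 mm before it lifts the insert.
- puller_grip (a point): Centre of the handle of the puller: loose steel rod 142 mm long, 180 g, upright in the stand at the start, any yaw. Black square handle 26 x 26 mm, 60 mm long, its flats facing the puller's x and y axes; z axis: from tip to handle. Below it a 12 mm shaft and a 40 mm diameter collar; the collar's lower face is 84 mm below this point, the tip 112 mm.
- puller_pin (a point): Middle of the puller's round cross pin, 106 mm below puller_grip along the rod: 8 mm diameter, 28 mm long in all, along the puller's x axis; same axes as puller_grip.
- stand: Grey plastic block 100 x 100 mm, 45 mm high, fixed, with a round 32 mm hole, 40 mm deep, in its middle; the puller hangs in it with its collar on the top. Origin: centre of the underside.
- tray: Shallow open aluminium tray, fixed, 180 x 180 mm outside, 25 mm high, walls and floor 5 mm thick. Origin: centre of the underside; its inner floor is 5 mm above.
- meter: Hand-held meter lying flat, 160 x 75 x 34 mm, origin at the centre of its underside; leave it alone.
- carton: Cardboard box 90 x 120 x 60 mm, origin at the centre of its underside; leave it alone.
- mug: White mug 80 mm in diameter, 90 mm high, origin at the centre of its underside; leave it alone.
There are look-alikes about, which are no part of the job. Of the things that look like the part that bears insert_mouth, the smaller one is meant.

How it is judged:
By the outcome, as a careful person would: the job done as asked, in the order asked, and still so for the second after the job is handed in, with the robot touching nothing.
It also fails if it takes over 58 s, if anything falls off the work surface, if the arm or the gripper's body presses on something with over 40 N, if the wrist force passes 120 N, or if a joint passes its speed limit or range.

## Robot

A 6-joint arm with a two-finger parallel gripper is mounted at the origin on the work surface. World frame = base frame: x ahead of the robot, y to its left, z up, the work surface at z = 0. Lengths are in m, angles in degrees, forces in N, time in s.
With the tool pointing down it reaches from about 0.3 to 0.75 m from the base axis. Payload 8.5 kg.
Tool frame: the origin (TCP) lies on the centre line of the jaws, within the pads' length; the fingertips stand 14 mm ahead of it and the grasp point (between the pads) lies 5 mm behind it; z points along the fingers, x is the direction in which the jaws open and shut, and the axes are right-handed (so a half turn about z gives the same grasp; the last joint's range is limited). The gripper opens to 85 mm and grips with 20 to 120 N. Pads are 22 mm wide; open, the fingers measure 114 mm over their backs; the gripper's body (76 mm by 85 mm) begins 54 mm behind the grasp point. The pads swing forward as they close: fully open they stand 13 mm farther back than shut.
Start: joints at [63.18, 21.807, 74.336, -0, 83.858, -12.336], TCP at [0.138, 0.533, 0.245] pointing down, gripper open.
Joint ranges: [-178.18, 178.18], [-50.72, 133.34], [12.68, 142.11], [-81.47, 261.47], [9.98, 163.14], [-165.26, 165.26]. Speed limits (degrees/s): [136.94, 136.94, 180, 180, 180, 180].

## Interface

Orientations are given as a 3x3 rotation matrix whose columns are the frame's x, y, z axes.
In Python, from rig import * gives the robot as it stands.
- The arm moves only by the shell command python3 -m crank 'ROWS' [FORCE]. ROWS is JSON, one flat list of numbers, 7 for each row, row after row: the turn, a rotation vector about the world's x, y, z in rad, then the shift along the world's x, y, z in m, then the opening in per cent of the stroke, from 0 (shut) to 100 (fully open). A call has 1 to 20 rows; each row shifts and turns the commanded pose from where the row before left it; what a row does not reach is not made up. A row lasts 1/10 s, in which the tool goes at most 50 mm and 8.59 degrees, less where a joint would pass 70% of its speed; a pose out of reach is approached as far as the arm can. A call is refused whole if a number of a shift passes 0.05 or a number of a turn 0.15, either way. A call with a gripper value outside its range is refused whole. The fingers move at their own pace and stop on an object; FORCE is the grip in N (left out, the last holds). Time passes only in rows, so rows that do not move let the fingers close. It gives the time, the measured TCP pose, the force and the opening at its end, in the units of the state.
- observe(): the state, without advancing time (a new reading comes with each control period).
- get_image(name): name is "side" or "top" or "wrist"; returns a dict with "frame" (480x640x3 uint8, red, green, blue), "fov_y" (degrees; the focal length in pixels is half the picture's height over the tangent of half this angle, whatever the lens; pixels are square), "cx", "cy" (the principal point, pixels), "k1" (the pictures are not rectified: a ray, as slopes to the right and down, at radius r is drawn at 1 + k1 r^2 times it, then the intrinsics apply), "world_to_cam" (4x4, takes a point from world to camera coordinates). Camera axes: x right, y up, looking along -z (the intrinsics and any distortion apply to the point x, -y, -z); pixel columns grow to the right and rows downward; lengths in m; the calibration is good to about 2 mm. A picture is of the moment at which its call begins. There is no depth.
- close_job(): hands the job in, once; it reports no verdict.
The state is a dict: "time_s": time; "q": joint angles; "qvel": joint speeds; "joint_efforts": joint torques, N m; "position": TCP position; "tool_rot": TCP orientation; "ft_force": force on the tool from outside, world axes, zero at the start; "wrist_torque": the same for the moment, N m; "grip_width": finger opening in m.
Only numpy, scipy, OpenCV 4.12 (cv2) and the standard library are available. Lean on these libraries where they do the work, as an engineer would, in place of code of your own. Each camera call takes 0.05 s, during which the arm holds its last target. There are 200 camera calls.

## Working session

There is one attempt and no reset: what is moved stays moved. The work goes in short steps, Python scripts to look and compute and a shell command to move; the robot and the scene stay as the last step left them, time stands still between calls to the robot, and variables do not carry over. Pictures are saved under pics/ and viewed, about 8 in all and at most 12, crops included, and the job is handed in when it is done.

```bash
mkdir -p pics; ls; cat > h.py <<'E'
import numpy as np, cv2
from rig import *
def snap(n,f):
    im=get_image(n); cv2.imwrite(f'pics/{f}.png',cv2.cvtColor(im['frame'],cv2.COLOR_RGB2BGR))
    import pickle; pickle.dump(im,open(f'pics/{f}.pkl','wb')); return im
def load(f):
    import pickle; return pickle.load(open(f'pics/{f}.pkl','rb'))
def foc(im): return 240/np.tan(np.radians(im['fov_y'])/2)
def ray(im,u,v):
    f=foc(im); d=np.array([(u-im['cx'])/f,(v-im['cy'])/f]); s=d.copy()
    for _ in range(30): s=d/(1+im['k1']*(s@s))
    M=np.array(im['world_to_cam']); R=M[:3,:3]; c=-R.T@M[:3,3]
    r=R.T@np.array([s[0],-s[1],-1.]); return c,r/np.linalg.norm(r)
def onz(im,u,v,z):
    c,r=ray(im,u,v); return c+r*(z-c[2])/r[2]
def proj(im,p):
    M=np.array(im['world_to_cam']); q=M[:3,:3]@np.asarray(p,float)+M[:3,3]
    s=np.array([q[0],-q[1]])/-q[2]; s=s*(1+im['k1']*(s@s)); return s*foc(im)+[im['cx'],im['cy']]
def tri(a,b):
    (c1,r1),(c2,r2)=a,b
    t=np.linalg.lstsq(np.c_[r1,-r2],c2-c1,rcond=None)[0]
    p,q=c1+t[0]*r1,c2+t[1]*r2; return (p+q)/2,np.linalg.norm(p-q)
E
python3 - <<'E'
from h import *
np.set_printoptions(precision=4,suppress=True)
for n in ('top','side','wrist'):
    im=snap(n,n+'0'); print(n,im['fov_y'],im['cx'],im['cy'],im['k1']); M=np.array(im['world_to_cam']);print(-M[:3,:3].T@M[:3,3], M[:3,:3])
print(observe())
E
```

```text
pics
top 56.88164272652736 320.8583154231184 248.9012302874897 -0.03539337083891294
[0.4578 0.0123 1.0539] [[ 0.0266 -0.9996  0.0021]
 [ 0.98    0.0265  0.1971]
 [-0.1971 -0.0032  0.9804]]
side 43.0343141363765 313.1489317891078 238.8606869187619 -0.135950168997537
[ 0.3227 -0.9413  0.9361] [[ 0.9509 -0.3089  0.0184]
 [ 0.1831  0.6096  0.7713]
 [-0.2494 -0.73    0.6363]]
wrist 59.14708495582268 319.1169365665583 232.57084322429648 -0.08650212804628382
[0.0733 0.5495 0.3724] [[ 0.2483  0.9687 -0.0011]
 [-0.9354  0.2395 -0.2602]
 [-0.2518  0.0656  0.9656]]
{'time_s': 0.15, 'q': array([ 63.1812,  21.8334,  74.3713,   0.0025,  83.8583, -12.3348]), 'qvel': array([ 0.1119, -0.1564, -0.2295, -0.0006, -0.0465,  0.0213]), 'joint_efforts': array([  0.0023, -44.8626, -23.1344,  -0.0002,   0.0038,  -0.    ]), 'position': array([0.1375, 0.5323, 0.2449]), 'tool_rot': array([[ 0.2501,  0.9682, -0.0005],
       [ 0.9682, -0.2501, -0.001 ],
       [-0.0011, -0.0003, -1.    ]]), 'ft_force': array([-0.1516,  0.1427, -0.2988]), 'wrist_torque': array([ 0.0413, -0.0485,  0.0317]), 'grip_width': 0.08554668142352675}
```

View pics/top0.png

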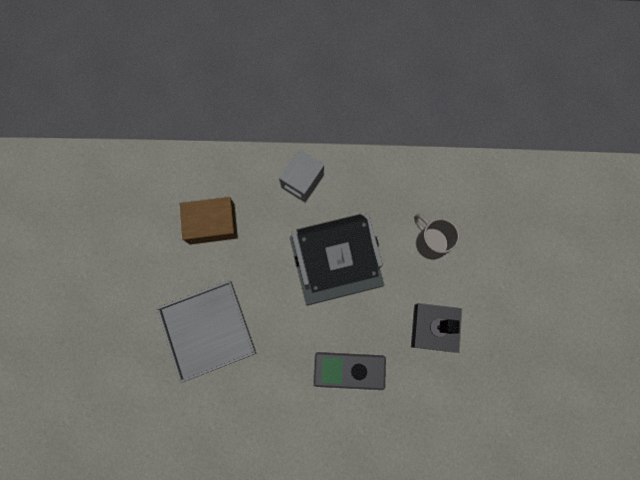

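View pics/side0.png

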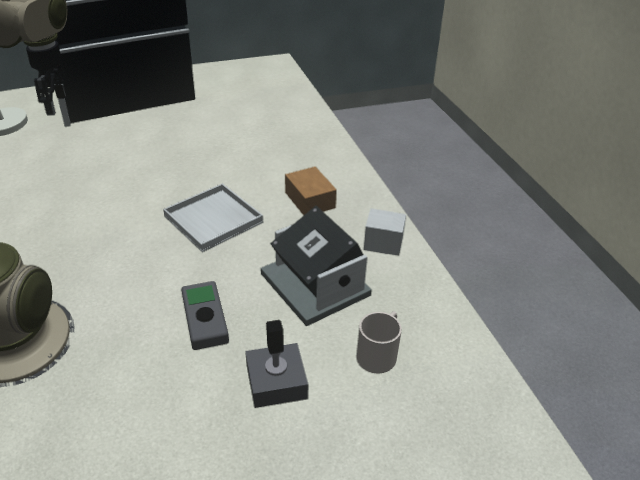

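Top view: the calibrator's insert is at (340,256) and a larger loose grey block at (302,175), which is the look-alike. The insert in the well is the smaller one and fits the description. The puller and stand are at (437,328), the tray at (207,330), the meter at (350,371), the mug at (440,237) and the carton at (208,220). Next, one enlarged crop to confirm this and get measurements.

```bash
python3 - <<'E'
from h import *
def crop(f,x,y,w,h):
    i=cv2.imread(f'pics/{f}.png')[y:y+h,x:x+w]; i=cv2.resize(i,(400,300),interpolation=cv2.INTER_CUBIC); return np.clip(i.astype(float)*1.5,0,255).astype(np.uint8)
a=np.vstack([np.hstack([crop('top0',280,200,120,90),crop('top0',400,290,80,60)]),np.hstack([crop('side0',255,195,120,90),crop('side0',236,315,80,60)])])
cv2.imwrite('pics/c1.png',a)
E
```

```text
(no output)
```

View pics/c1.png

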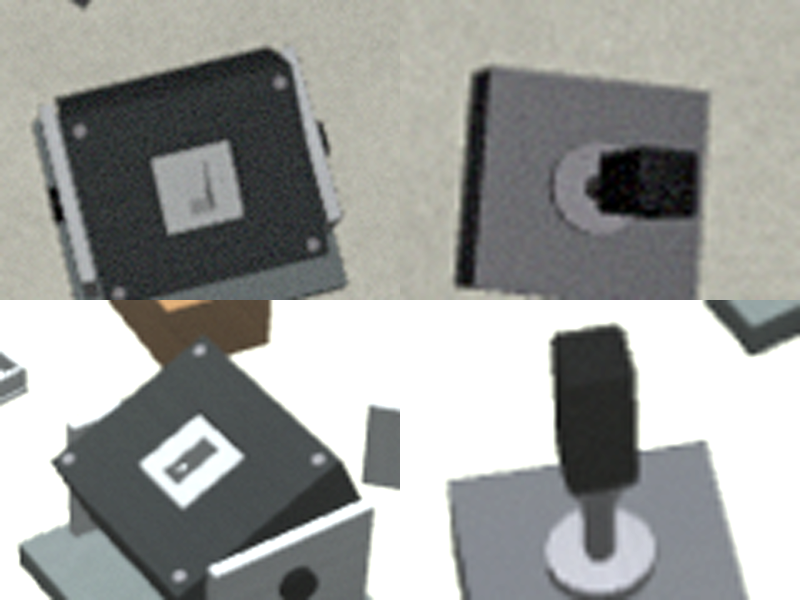

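The crop confirms the slotted insert, flush in the dark block's well. The slot runs roughly up-slope (along world x). The puller's handle leans right in the top view only because of perspective. Now I'll measure.

```bash
python3 - <<'E'
from h import *
np.set_printoptions(precision=4,suppress=True)
T,S=load('top0'),load('side0')
def quad(mask):
    c=max(cv2.findContours(mask,cv2.RETR_EXTERNAL,cv2.CHAIN_APPROX_NONE)[0],key=cv2.contourArea)
    h=cv2.convexHull(c)
    q=cv2.approxPolyN(h,4).reshape(-1,2).astype(float) if hasattr(cv2,'approxPolyN') else cv2.boxPoints(cv2.minAreaRect(h))
    return q,cv2.contourArea(c)
def roi(im,x0,y0,x1,y1,lo,hi=999):
    g=im['frame'].astype(int).mean(2); m=np.zeros(g.shape,np.uint8); m[y0:y1,x0:x1]=((g>lo)&(g<hi))[y0:y1,x0:x1]*255; return m
def prt(n,im,x,y):print(n,im['frame'][y,x])
for a in [('top insert',T,330,250),('top blk',T,320,240),('side insert',S,300,243),('side blk',S,330,235),('tray',T,207,330),('bench',T,260,380),('stand',T,420,315),('handle',T,452,327)]: prt(*a)
qt,a=quad(roi(T,322,236,360,276,75)); print('T insert',qt,a)
qs,b=quad(roi(S,295,228,332,262,110)); print('S insert',qs,b)
for n,im,q in (('T',T,qt),('S',S,qs)):
    P=np.array([onz(im,*p,.125) for p in q]); print(n,'z125 corners\n',P,P.mean(0))
print(tri(ray(T,*qt.mean(0)),ray(S,*qs.mean(0))))
qq,a=quad(roi(T,404,296,470,360,0,88)); print('stand',qq,a)
E
```

```text
top insert [111 112 112]
top blk [33 34 34]
side insert [169 175 176]
side blk [51 54 54]
tray [119 120 122]
bench [126 124 117]
stand [74 73 76]
handle [ 4  8 10]
T insert [[353. 264.]
 [330. 270.]
 [325. 247.]
 [348. 242.]] 511.5
S insert [[328. 242.]
 [310. 257.]
 [296. 243.]
 [314. 228.]] 421.0
T z125 corners
 [[ 0.6137 -0.0539  0.125 ]
 [ 0.5995 -0.0053  0.125 ]
 [ 0.6489  0.0065  0.125 ]
 [ 0.6612 -0.0425  0.125 ]] [ 0.6308 -0.0238  0.125 ]
S z125 corners
 [[ 0.6672 -0.0292  0.125 ]
 [ 0.6169 -0.0635  0.125 ]
 [ 0.6025 -0.0131  0.125 ]
 [ 0.6538  0.0237  0.125 ]] [ 0.6351 -0.0205  0.125 ]
(array([ 0.632 , -0.024 ,  0.1274]), np.float64(0.003534167729129614))
stand [[461. 308.]
 [459. 353.]
 [410. 347.]
 [414. 303.]] 2065.5
```

```bash
python3 - <<'E'
from h import *
np.set_printoptions(precision=4,suppress=True)
T,S=load('top0'),load('side0')
print('stand ctr', np.mean([onz(T,u,v,.045) for u,v in [(461,308),(459,352),(413,348),(416,304)]],0))
print('handle top T',onz(T,456,326,.159),'S top',onz(S,236+590/5-80,315+35/5,.159), onz(S,274,322,.159))
print('tray', [onz(T,u,v,.025)[:2] for u,v in [(159,307),(232,283),(255,353),(182,381)]],np.mean([onz(T,u,v,.025) for u,v in [(159,307),(232,283),(255,353),(182,381)]],0))
E
```

```text
stand ctr [ 0.4866 -0.2513  0.045 ]
handle top T [ 0.4878 -0.2592  0.159 ] S top [ 0.4932 -0.2443  0.159 ] [ 0.4932 -0.2443  0.159 ]
tray [array([0.5172, 0.387 ]), array([0.5778, 0.2209]), array([0.42  , 0.1584]), array([0.3535, 0.3195])] [0.4671 0.2714 0.025 ]
```

```bash
python3 -m crank '[0,0,0,0.03,-0.039,0.003,100, 0,0,0,0.03,-0.039,0.003,100, 0,0,0,0.03,-0.039,0.003,100, 0,0,0,0.03,-0.04,0.003,100, 0,0,0,0.03,-0.04,0.003,100, 0,0,0,0.03,-0.04,0.003,100, 0,0,0,0.03,-0.04,0.003,100, 0,0,0,0.03,-0.04,0.003,100, 0,0,0,0.03,-0.04,0.003,100, 0,0,0,0.01,-0.047,0.003,100, 0,0,0,0.01,-0.047,0.003,100, 0,0,0,0.01,-0.047,0.003,100, 0,0,0,0.01,-0.047,0.003,100, 0,0,0,0.01,-0.047,0.003,100, 0,0,0,0.01,-0.047,0.003,100, 0,0,0,0.01,-0.047,0.003,100, 0,0,0,0.01,-0.047,0.003,100, 0,0,0,0,-0.047,0,100, 0,0,0,0,0,0,100]'
python3 - <<'E'
from h import *
np.set_printoptions(precision=4,suppress=True)
im=snap('wrist','w1');o=observe();print(o['position'],o['q'],o['time_s']); print(proj(im,[.487,-.25,.159]),proj(im,[.487,-.25,.05]))
E
```

```text
time_s: 2.05
position: [0.4869, -0.2519, 0.2949]
tool_rot: [[0.255, 0.967, -0.002], [0.967, -0.255, -0.0], [-0.0, -0.001, -1.0]]
ft_force: [-0.4, 1.4, -0.3]
grip_width: 0.0856
[ 0.4869 -0.2493  0.2952] [ -39.5169   19.8137   69.1571   -0.0054   91.127  -114.8299] 2.1
[321.1848 225.3982] [320.6312 195.7493]
```

View pics/w1.png

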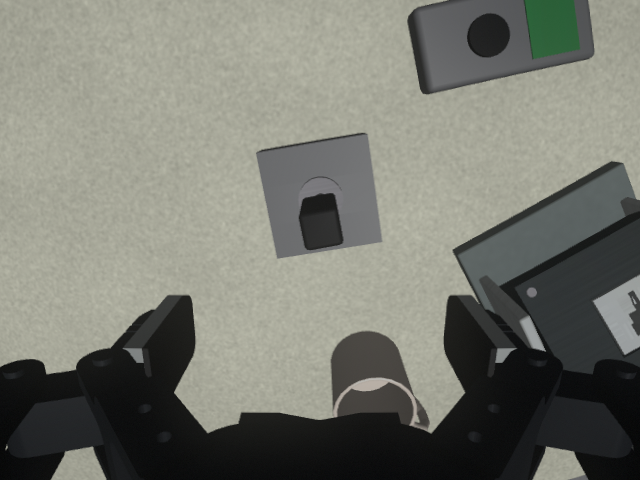

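Wrist view: the puller's handle is at about (322,225), with the stand around it and the mug clear below. Next: the handle yaw and centre from the top-face edges.

```bash
python3 - <<'E'
from h import *
np.set_printoptions(precision=4,suppress=True)
im=load('w1'); g=im['frame'].astype(float).mean(2)
m=np.zeros(g.shape,np.uint8); m[185:265,285:360]=(g<48)[185:265,285:360]*255
c=max(cv2.findContours(m,cv2.RETR_EXTERNAL,cv2.CHAIN_APPROX_NONE)[0],key=cv2.contourArea)
print(cv2.approxPolyDP(c,2.5,True).reshape(-1,2).tolist())
top=(g>16)&(m>0); print(np.round(g[190:255:5,322]),np.round(g[230,296:350:3]))
k=cv2.morphologyEx(m,cv2.MORPH_CLOSE,np.ones((3,3)))
E
python3 - <<'E'
import cv2
i=cv2.imread('pics/w1.png')[180:260,280:365]; i=cv2.convertScaleAbs(cv2.resize(i,None,fx=7,fy=7,interpolation=cv2.INTER_CUBIC),alpha=3); cv2.imwrite('pics/w1c.png',i)
E
```

```text
[[332, 194], [303, 199], [299, 218], [308, 249], [338, 244], [342, 240]]
[121.  28.  26.  27.  29.  47.  47.  48.  47.  47.  47.  44. 113.] [110. 110.  33.  44.  45.  45.  46.  46.  47.  48.  48.  49.  49.  49.
  40.  77. 115. 115.]
```

View pics/w1c.png

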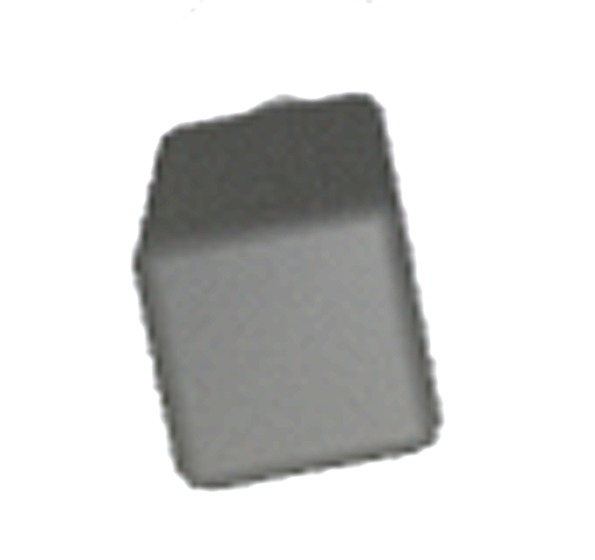

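Top face corners are at about (299.7,216.9), (337.1,210.3), (343.1,243.1) and (306.7,249.6).

```bash
python3 - <<'E'
from h import *
np.set_printoptions(precision=4,suppress=True)
im=load('w1')
P=np.array([onz(im,u,v,.159) for u,v in [(299.7,216.9),(337.1,210.3),(343.1,243.1),(306.7,249.6)]])[:,:2]
print(P,P.mean(0)); d=np.roll(P,-1,0)-P; print(np.linalg.norm(d,axis=1),np.degrees(np.arctan2(d[:,1],d[:,0]))%90)
R=observe()['tool_rot']; print(np.degrees(np.arctan2(R[1,0],R[0,0])), observe()['position'])
# collar/stand top
Q=np.array([onz(im,u,v,.045) for u,v in [(257.5,152),(366,134),(381.5,241),(277.5,258)]]); print(Q,Q.mean(0))
E
```

```text
[[ 0.4781 -0.2619]
 [ 0.48   -0.2377]
 [ 0.5021 -0.2392]
 [ 0.5004 -0.2632]] [ 0.4901 -0.2505]
[0.0242 0.0222 0.0241 0.0223] [85.5649 86.0934 85.8993 86.4695]
75.31287762214373 [ 0.4869 -0.2493  0.2952]
[[ 0.4357 -0.2943  0.045 ]
 [ 0.4449 -0.198   0.045 ]
 [ 0.5434 -0.2061  0.045 ]
 [ 0.5349 -0.3044  0.045 ]] [ 0.4897 -0.2507  0.045 ]
```

```bash
python3 -m crank '[0,0,0.0935,0.003,-0.001,-0.01,100, 0,0,0.0935,0,0,-0.03,100, 0,0,0,0,0,-0.035,100, 0,0,0,0,0,-0.035,100, 0,0,0,0,0,-0.035,100, 0,0,0,0,0,-0.026,100, 0,0,0,0,0,0,100, 0,0,0,0,0,0,0, 0,0,0,0,0,0,0, 0,0,0,0,0,0,0, 0,0,0,0,0,0,0, 0,0,0,0,0,0,0]' 70
```

```text
time_s: 3.3
position: [0.4905, -0.2484, 0.1262]
tool_rot: [[0.066, 0.998, 0.001], [0.998, -0.066, -0.001], [-0.001, 0.001, -1.0]]
ft_force: [-0.9, -0.9, 5.1]
grip_width: 0.0253
```

```bash
python3 -m crank '[0,0,0,0,0,0.02,0, 0,0,0,0,0,0.03,0, 0,0,0,0,0,0.04,0, 0,0,0,0,0,0.045,0, 0,0,0,0,0,0.045,0, 0,0,0,0,0,0,0, 0,0,0,0,0,0,0]'
python3 - <<'E'
from h import *
np.set_printoptions(precision=4,suppress=True)
im=snap('side','s1');o=observe();p=o['position'];print(p,o['ft_force'],o['wrist_torque'],o['q'],o['grip_width'])
u,v=proj(im,p+[0,0,-.08]);print(u,v, proj(im,p-[0,0,.101]))
u,v=int(u),int(v); i=cv2.imread('pics/s1.png')[v-50:v+50,u-60:u+60]
cv2.imwrite('pics/s1c.png',cv2.resize(i,None,fx=6,fy=6,interpolation=cv2.INTER_CUBIC)); print(u-60,v-50)
E
```

```text
time_s: 4.0
position: [0.4901, -0.2479, 0.3053]
tool_rot: [[0.066, 0.998, 0.0], [0.998, -0.066, -0.0], [-0.0, 0.0, -1.0]]
ft_force: [0.3, 0.4, -1.6]
grip_width: 0.0256
[ 0.4898 -0.2478  0.304 ] [-0.0833  0.6885 -2.4504] [0.0222 0.0383 0.0387] [ -39.1931   19.7927   67.7622    0.0027   92.5788 -125.4192] 0.025113967552057546
271.60728964134876 297.0520304118567 [271.9399 305.9598]
211 247
```

View pics/s1c.png

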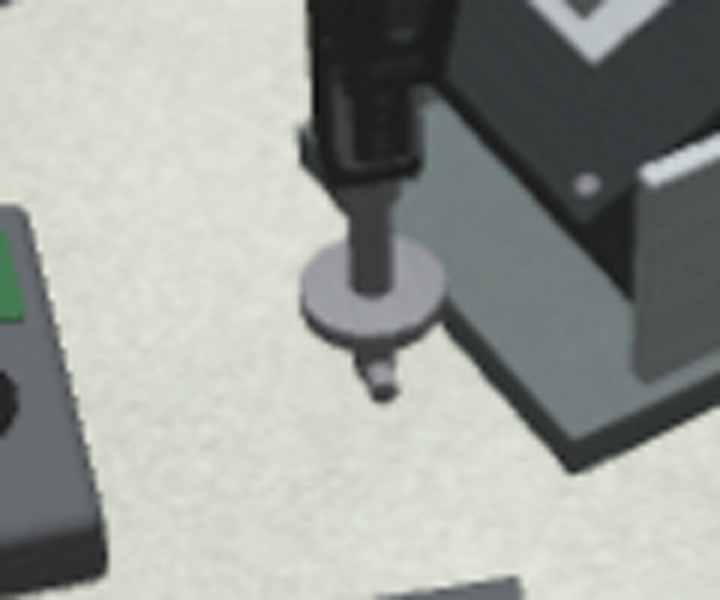

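The pin (crop (382,380)) points at the camera, so it lies along tool x, yaw 86°. Next I'll get the block frame from its four screws and the insert corners, triangulated across both views.

```bash
python3 - <<'E'
from h import *
np.set_printoptions(precision=4,suppress=True)
T,S=load('top0'),load('side0')
k=10/3
def pts(ox,oy,L): return [(ox+a/k,oy+b/k) for a,b in L]
sc=[tri(ray(T,*a),ray(S,*b)) for a,b in zip(pts(280,200,[(80,131),(280,83),(313,244),(118,292)]),pts(255,195,[(200,50),(318,158),(180,276),(68,158)]))]
ins=[tri(ray(T,*a),ray(S,*b)) for a,b in zip(pts(280,200,[(152,158),(230,140),(243,218),(168,235)]),pts(255,195,[(200,115),(243,158),(185,208),(140,162)]))]
for n,L in (('screw',sc),('ins',ins)):
    P=np.array([p for p,_ in L]); print(n,P,[round(e,4) for _,e in L]); c=P.mean(0)
    x=(P[0]+P[1]-P[2]-P[3])/2; y=(P[0]+P[3]-P[1]-P[2])/2; z=np.cross(x,y); z/=np.linalg.norm(z)
    print('c',c,'len',np.linalg.norm(x),np.linalg.norm(y),'yaws',np.degrees(np.arctan2(x[1],x[0])),np.degrees(np.arctan2(-y[0],y[1])),'z',z,np.degrees(np.arccos(z[2])))
E
```

```text
screw [[ 0.6615  0.0505  0.1515]
 [ 0.6956 -0.0745  0.1524]
 [ 0.6005 -0.1012  0.105 ]
 [ 0.5657  0.0245  0.1049]] [np.float64(0.0055), np.float64(0.0053), np.float64(0.0049), np.float64(0.0044)]
c [ 0.6308 -0.0252  0.1284] len 0.10953057535153292 0.1299501139338167 yaws 15.433563586324505 15.3722048890616 z [-0.4143 -0.1102  0.9035] 25.383795684329368
ins [[ 0.6477  0.005   0.136 ]
 [ 0.66   -0.0442  0.1372]
 [ 0.6164 -0.0551  0.1158]
 [ 0.603  -0.0069  0.1174]] [np.float64(0.0038), np.float64(0.0027), np.float64(0.0085), np.float64(0.0069)]
c [ 0.6318 -0.0253  0.1266] len 0.04979751209283948 0.050343595915518756 yaws 14.47799509596388 14.747054757159852 z [-0.3882 -0.1061  0.9154] 23.731766107534504
```

```bash
python3 -m crank '[0,0,-0.1377,0.0086,0.0229,-0.004,0, 0,0,-0.1377,0.0086,0.0229,-0.004,0, 0,0,-0.1377,0.0086,0.0229,-0.004,0, 0,0,-0.1377,0.0086,0.0229,-0.004,0, 0,0,-0.1377,0.0086,0.0229,-0.004,0, 0,0,-0.1377,0.0086,0.0229,-0.004,0, 0,0,-0.1377,0.0086,0.0229,-0.004,0, 0,0,-0.1377,0.0086,0.0229,-0.004,0, 0,0,-0.1377,0.0086,0.0229,-0.004,0, 0.0381,-0.1404,0,0,0,0,0, 0.0381,-0.1404,0,0,0,0,0, 0.0381,-0.1404,0,0,0,0,0, 0,0,0,0,0,0,0, 0,0,0,0,0,0,0]'
python3 - <<'E'
from h import *
np.set_printoptions(precision=4,suppress=True)
im=snap('wrist','w2');snap('side','s2');snap('top','t2');o=observe();print(o['position'],o['tool_rot'],o['q'],o['ft_force'],o['wrist_torque'])
f=o['tool_rot'][:,2]; print([proj(im,o['position']+f*d) for d in (.077,.102,.108)], proj(im,[.632,-.024,.125]))
E
```

```text
time_s: 5.45
position: [0.5671, -0.0422, 0.2683]
tool_rot: [[0.877, 0.262, 0.403], [0.237, -0.965, 0.111], [0.418, -0.001, -0.908]]
ft_force: [0.6, -0.4, -1.4]
grip_width: 0.0252
[ 0.5684 -0.042   0.2691] [[ 0.875   0.2632  0.4062]
 [ 0.2388 -0.9647  0.1106]
 [ 0.421   0.0002 -0.907 ]] [-22.6863  14.1636  85.5862  17.1637  61.2516 -43.7232] [-0.3155 -0.6157 -2.4059] [-0.1165  0.313   0.0392]
[array([323.7648, 254.6549]), array([323.3792, 241.0086]), array([323.2979, 238.1331])] [321.7178 217.5461]
```

View pics/w2.png

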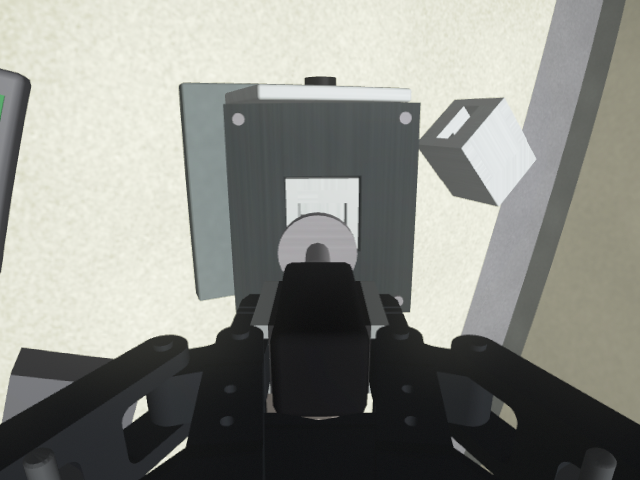

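```bash
python3 - <<'E'
from h import *
np.set_printoptions(precision=4,suppress=True)
T,S=load('t2'),load('s2'); p=np.array([.568,-.042,.2687]); f=np.array([.4062,.1106,-.907])
out=[]
for n,im in (('t2',T),('s2',S)):
    c=(proj(im,p+.08*f)+proj(im,[.632,-.024,.125]))/2; u,v=int(c[0])-40,int(c[1])-45
    i=cv2.imread(f'pics/{n}.png')[v:v+90,u:u+80]; out.append(cv2.convertScaleAbs(cv2.resize(i,(400,450),interpolation=cv2.INTER_CUBIC),alpha=1.4)); print(n,'origin',u,v,'x5','collar',proj(im,p+.077*f),'pin',proj(im,p+.102*f),'tip',proj(im,p+.108*f),'mouth',proj(im,[.632,-.024,.125]))
w=cv2.imread('pics/w2.png')[165:285,270:370]
cv2.imwrite('pics/c2.png',np.hstack(out)); 
W=load('w2'); print([proj(W,p+d*f) for d in (-.03,.158)])
g=W['frame'].astype(float).mean(2); print(np.round(g[190,280:366:2])); print(np.round(g[250,272:364:2])); print(np.round(g[170:300:2,290]));print(np.round(g[170:280:2,356]))
E
```

```text
t2 origin 302 214 x5 collar [345.2592 264.8093] pin [343.3307 261.6114] tip [342.8833 260.8696] mouth [339.1136 255.1531]
s2 origin 264 187 x5 collar [297.439  220.9267] pin [301.8662 228.1617] tip [302.9085 229.865 ] mouth [311.1408 243.5893]
[array([325.3084, 377.6535]), array([322.0035, 218.4354])]
[ 79.  78.  67. 200. 220. 220. 220. 220. 220. 221. 221. 221. 221. 221.
 220. 220. 221. 221. 221. 221. 220. 221. 221. 220. 221. 220. 220. 221.
 222. 221. 221. 221. 222. 222. 222. 222. 223. 223. 223. 180.  51.  81.
  81.]
[ 77.  77.  78. 139. 167. 166. 167. 167. 167. 167. 167. 167. 167. 166.
 166. 167. 167. 140.  72.  70.  71.  71.  72.  76.  82.  90.  99. 108.
 138. 166. 166. 166. 165. 166. 166. 165. 166. 166. 166. 165. 165. 166.
 146.  57.  65.  78.]
[ 80.  80.  80.  74. 124. 221. 221. 220. 220. 220. 220. 221. 220. 219.
 219. 219. 219. 219. 219. 219. 219. 219. 218. 218. 218. 218. 197.  77.
 165. 170. 167. 166. 168. 172. 166. 166. 167. 165. 168. 169. 167. 167.
 167. 169. 168. 166. 155.  32.  28.  26.  28.  26.  26.  25.  24.  25.
  25.  24.  24.  23.  22.  23.  22.  23.  23.]
[ 80.  80.  80.  64. 181. 224. 224. 223. 223. 223. 223. 223. 222. 222.
 222. 222. 221. 221. 221. 221. 221. 221. 220. 220. 220. 220. 220. 219.
 219. 219. 219. 219. 218. 217. 218. 217. 217. 204. 191. 167. 146. 150.
 156. 148. 141. 137.  91.  76.  77.  77.  76.  76.  76.  76.  75.]
```

View pics/c2.png

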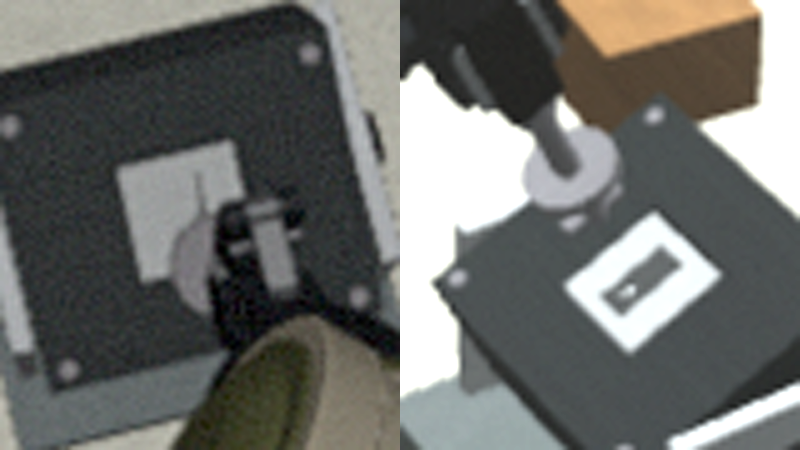

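Side crop: the collar is at about (298.4,220.0), the insert centre at (312.7,243.4), and the pin runs parallel to the slot. The views agree to about 2 mm except for tool x, where the wrist view suggests about +4 mm and the side view about 0. I'll close in to 12 mm above the face with +2 mm in x and look from near.

```bash
python3 -m crank '[0,0,0,0.006,0.0016,-0.011,0, 0,0,0,0.006,0.0016,-0.0115,0, 0,0,0,0.005,0.0015,-0.0112,0, 0,0,0,0,0,0,0, 0,0,0,0,0,0,0]'
python3 - <<'E'
from h import *
np.set_printoptions(precision=4,suppress=True)
W=snap('wrist','w3');S=snap('side','s3');o=observe();p=o['position'];f=o['tool_rot'][:,2];print(p,f,o['ft_force'])
m=[.632,-.024,.125]
print('W',[proj(W,p+d*f) for d in (.075,.108)],proj(W,m)); print('S',[proj(S,p+d*f) for d in (.075,.102,.108)],proj(S,m))
i=cv2.convertScaleAbs(cv2.resize(cv2.imread('pics/s3.png')[195:270,280:355],(450,450),interpolation=cv2.INTER_CUBIC),alpha=1.15)
j=cv2.resize(cv2.imread('pics/w3.png')[160:310,260:375],(345,450),interpolation=cv2.INTER_CUBIC)
cv2.imwrite('pics/c3.png',np.hstack([i,j]))
E
```

```text
time_s: 6.1
position: [0.5847, -0.0371, 0.235]
tool_rot: [[0.875, 0.263, 0.407], [0.238, -0.965, 0.111], [0.422, -0.0, -0.907]]
ft_force: [0.7, -1.0, -1.0]
grip_width: 0.0251
[ 0.5848 -0.0373  0.2359] [ 0.4085  0.1105 -0.9061] [-0.1169 -0.0248 -1.5513]
W [array([321.2778, 256.5416]), array([321.0177, 238.687 ])] [316.875  231.8801]
S [array([304.4157, 230.3182]), array([309.0047, 237.7882]), array([310.0042, 239.4152])] [311.1408 243.5893]
```

View pics/c3.png

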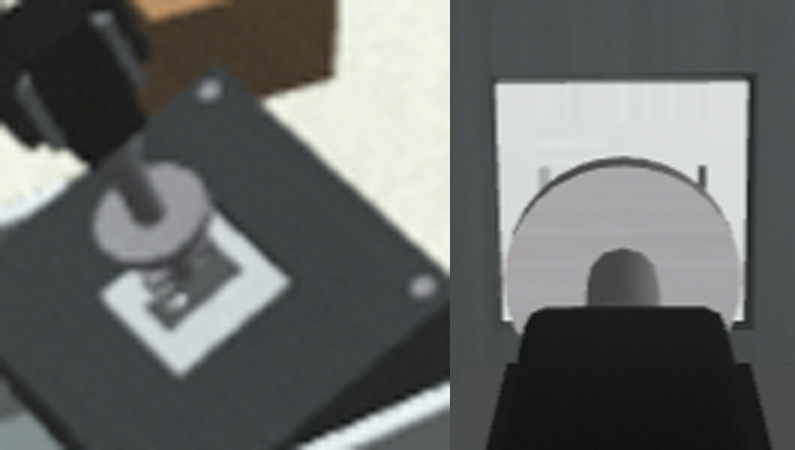

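The near view shows the collar centred on the slot (wrist cols: collar 317.7, slot 317.7). In the side view the axis hits the insert centre within 0.6 px, with the tip about 12 mm above the face. Going in.

```bash
python3 -m crank '[0,0,0,0.002,0.0006,-0.0045,0, 0,0,0,0.002,0.0006,-0.0045,0, 0,0,0,0.002,0.0005,-0.0045,0, 0,0,0,0.0021,0.0005,-0.0046,0, 0,0,0,0,0,0,0]'; python3 -m crank '[0,0,0,0.002,0.0006,-0.0045,0, 0,0,0,0.002,0.0006,-0.0045,0, 0,0,0,0.0014,0.0004,-0.0032,0, 0,0,0,0,0,0,0]'
```

```text
time_s: 6.7
position: [0.5927, -0.0349, 0.2166]
tool_rot: [[0.875, 0.263, 0.407], [0.238, -0.965, 0.111], [0.422, -0.001, -0.907]]
ft_force: [-0.4, -0.2, -0.8]
grip_width: 0.0252
time_s: 7.1
position: [0.5981, -0.0334, 0.2046]
tool_rot: [[0.875, 0.263, 0.407], [0.238, -0.965, 0.111], [0.422, -0.0, -0.907]]
ft_force: [-0.6, -0.1, -1.2]
grip_width: 0.0252
```

```bash
python3 -m crank '[0,0,0,0.0008,0.0002,-0.0018,0, 0,0,0,0.0008,0.0002,-0.0018,0, 0,0,0,0,0,0,0]'; python3 -m crank '[0,0,0,0.0004,0.0001,-0.0009,0,0,0,0,0.0004,0.0001,-0.0009,0, 0,0,0,0,0,0,0]';python3 -m crank '[0,0,0,0.0004,0.0001,-0.0009,0, 0,0,0,0,0,0,0]'
```

```text
time_s: 7.4
position: [0.5997, -0.033, 0.2015]
tool_rot: [[0.875, 0.263, 0.408], [0.238, -0.965, 0.111], [0.423, 0.0, -0.906]]
ft_force: [0.4, -0.1, -1.8]
grip_width: 0.0247
time_s: 7.7
position: [0.6005, -0.0329, 0.1998]
tool_rot: [[0.874, 0.263, 0.408], [0.238, -0.965, 0.111], [0.423, 0.0, -0.906]]
ft_force: [-0.1, -0.2, -2.1]
grip_width: 0.0255
time_s: 7.9
position: [0.6009, -0.0328, 0.1992]
tool_rot: [[0.874, 0.263, 0.408], [0.238, -0.965, 0.111], [0.423, 0.001, -0.906]]
ft_force: [-1.0, -0.2, 0.8]
grip_width: 0.0252
```

```bash
python3 -m crank '[0,0,0,0.0004,0.0001,-0.0009,0, 0,0,0,0,0,0,0]';python3 -m crank '[0,0,0,0.0003,0.0001,-0.0006,0, 0,0,0,0,0,0,0]'
```

```text
time_s: 8.1
position: [0.6012, -0.0328, 0.1993]
tool_rot: [[0.874, 0.263, 0.409], [0.239, -0.965, 0.11], [0.424, 0.001, -0.906]]
ft_force: [-7.1, -0.6, 9.7]
grip_width: 0.0255
time_s: 8.3
position: [0.6014, -0.0328, 0.1993]
tool_rot: [[0.874, 0.263, 0.41], [0.239, -0.965, 0.11], [0.424, 0.002, -0.906]]
ft_force: [-11.7, -2.6, 13.2]
grip_width: 0.0251
```

```bash
python3 -m crank '[0,0,0,-0.0005,-0.0001,0.0008,0, 0.0583,0.0158,-0.1294,0,0,0,0, 0.0583,0.0158,-0.1294,0,0,0,0, 0.0583,0.0158,-0.1294,0,0,0,0, 0,0,0,0,0,0,0]';python3 -m crank '[0.0583,0.0158,-0.1294,0,0,0,0, 0.0583,0.0158,-0.1294,0,0,0,0, 0.0583,0.0158,-0.1294,0,0,0,0, 0,0,0,0,0,0,0]'
```

```text
time_s: 8.8
position: [0.6015, -0.0325, 0.1994]
tool_rot: [[0.903, -0.128, 0.41], [-0.188, -0.976, 0.111], [0.386, -0.177, -0.905]]
ft_force: [-3.6, -0.9, 5.4]
grip_width: 0.0257
time_s: 9.2
position: [0.6016, -0.0326, 0.1994]
tool_rot: [[0.768, -0.491, 0.41], [-0.576, -0.81, 0.111], [0.278, -0.322, -0.905]]
ft_force: [-2.3, 0.6, 5.6]
grip_width: 0.0256
```

```bash
python3 -c "
from rig import *
o=observe();print(o['position'],o['tool_rot'],o['ft_force'],o['wrist_torque'],o['q'])"
```

```text
[ 0.60164615 -0.03258295  0.19943975] [[ 0.76849595 -0.49089716  0.41040706]
 [-0.57632975 -0.80968362  0.11070886]
 [ 0.27795321 -0.32160911 -0.90515722]] [-2.3173581   0.55046147  5.63630801] [0.12990415 0.10549948 0.02357864] [-20.21610635  21.07223127  87.89697805  18.29332185  51.51858644
   4.87286593]
```

```bash
python3 -m crank '[0.0583,0.0158,-0.1294,0,0,0,0, 0.0583,0.0158,-0.1294,0,0,0,0, 0.0583,0.0158,-0.1294,0,0,0,0, 0.0583,0.0158,-0.1294,0,0,0,0, 0.0583,0.0158,-0.1294,0,0,0,0, 0,0,0,0,0,0,0]';python3 -c "
from rig import *
o=observe();print(o['ft_force'],o['wrist_torque'],o['q'])"
```

```text
time_s: 9.8
position: [0.6019, -0.033, 0.1995]
tool_rot: [[0.262, -0.873, 0.411], [-0.965, -0.237, 0.11], [0.002, -0.426, -0.905]]
ft_force: [-1.1, -0.9, 6.1]
grip_width: 0.0252
[-1.12420522 -0.85138512  6.10540407] [-0.16414399 -0.1016497  -0.14117515] [-20.23662896  21.08348831  87.88610981  18.28003068  51.46581493
  45.59796027]
```

```bash
python3 -m crank '[0,0,0,-0.0012,-0.0003,0.0027,0, 0,0,0,-0.0012,-0.0003,0.0027,0, 0,0,0,-0.0012,-0.0003,0.0027,0, 0,0,0,0,0,0,0]';python3 -m crank '[0,0,0,-0.0025,-0.0007,0.0054,0, 0,0,0,-0.0024,-0.0007,0.0054,0, 0,0,0,-0.0025,-0.0006,0.0055,0, 0,0,0,0,0,0,0]'
```

```text
time_s: 10.2
position: [0.5972, -0.0335, 0.2063]
tool_rot: [[0.263, -0.874, 0.408], [-0.965, -0.239, 0.111], [0.0, -0.423, -0.906]]
ft_force: [-0.1, 0.4, -4.3]
grip_width: 0.0251
time_s: 10.6
position: [0.5902, -0.0357, 0.2239]
tool_rot: [[0.262, -0.874, 0.41], [-0.965, -0.238, 0.11], [0.001, -0.425, -0.905]]
ft_force: [0.4, 0.5, -3.4]
grip_width: 0.0252
```

```bash
python3 -m crank '[0,0,0,-0.0033,-0.0009,0.0073,0, 0,0,0,-0.0033,-0.0009,0.0073,0, 0,0,0,-0.0033,-0.0009,0.0073,0, 0,0,0,-0.0033,-0.0009,0.0073,0, 0,0,0,-0.0033,-0.0009,0.0073,0, 0,0,0,-0.0033,-0.0009,0.0073,0, 0,0,0,-0.0049,-0.0013,0.0109,0, 0,0,0,-0.0049,-0.0013,0.0109,0, 0,0,0,-0.0049,-0.0013,0.0109,0, 0,0,0,0,0,0,0, 0,0,0,0,0,0,0]'
python3 - <<'E'
from h import *
np.set_printoptions(precision=4,suppress=True)
S=snap('side','s4');o=observe();p=o['position'];print(p,o['q'],o['ft_force'],o['wrist_torque'])
u,v=proj(S,p+.1*o['tool_rot'][:,2]).astype(int);print(u,v)
cv2.imwrite('pics/s4c.png',cv2.resize(cv2.imread('pics/s4.png')[v-70:v+80,u-90:u+90],(720,600),interpolation=cv2.INTER_CUBIC))
E
```

```text
time_s: 11.7
position: [0.5555, -0.0449, 0.2993]
tool_rot: [[0.262, -0.874, 0.409], [-0.965, -0.238, 0.111], [0.0, -0.423, -0.906]]
ft_force: [0.5, -0.1, -4.4]
grip_width: 0.0253
[ 0.5555 -0.0449  0.2989] [-23.6966  11.5551  84.0514  16.982   65.4356  46.5774] [-0.4187 -0.1274 -4.4507] [-0.1783  0.6161 -0.0089]
296 217
```

View pics/s4c.png

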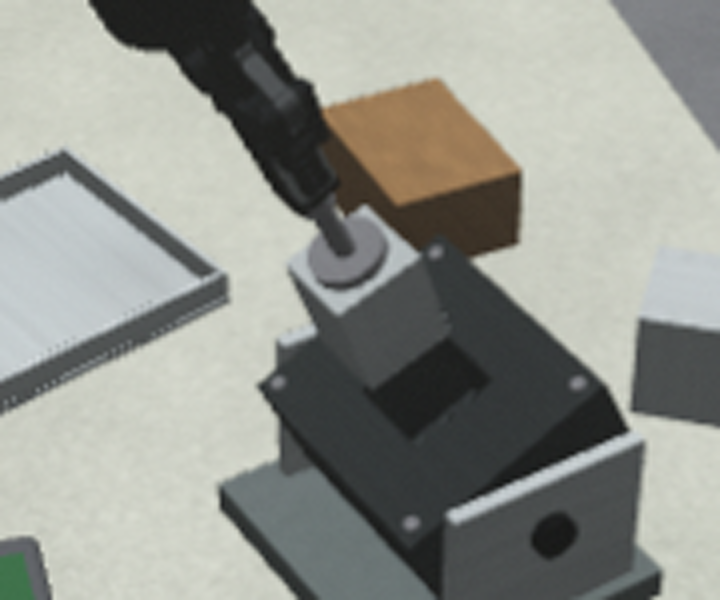

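Insert is out of the well and hanging on the puller. Carrying it to the tray.

```bash
python3 -m crank '[0,0,0,-0.008,-0.002,0.02,0, 0,0,0,-0.012,-0.0033,0.027,0, -0.0381,0.1404,0,-0.004,0.01,0.005,0, -0.0381,0.1404,0,-0.007,0.02,0,0, -0.0381,0.1404,0,-0.007,0.03,0,0, 0,0,0,-0.007,0.035,0,0, 0,0,0,-0.007,0.035,0,0, 0,0,0,-0.007,0.035,0,0, 0,0,0,-0.007,0.035,-0.01,0, 0,0,0,-0.007,0.035,-0.015,0, 0,0,0,-0.007,0.035,-0.02,0, 0,0,0,-0.007,0.03,-0.025,0, 0,0,0,-0.002,0.017,-0.02,0, 0,0,0,0,0.005,-0.01,0, 0,0,0,0,0,0,0, 0,0,0,0,0,0,0]'
python3 - <<'E'
from h import *
np.set_printoptions(precision=4,suppress=True)
o=observe();p=o['position'];print(p,o['tool_rot'],o['q'],o['ft_force'],o['wrist_torque'])
E
```

```text
time_s: 13.35
position: [0.4673, 0.2714, 0.2517]
tool_rot: [[0.262, -0.965, 0.001], [-0.965, -0.262, 0.0], [-0.0, -0.001, -1.0]]
ft_force: [0.2, 0.0, -3.8]
grip_width: 0.0251
[0.4673 0.2714 0.2517] [[ 0.262  -0.9651  0.0014]
 [-0.9651 -0.262   0.0004]
 [-0.0001 -0.0014 -1.    ]] [17.5853 20.5387 75.2446  0.0005 84.1353 92.3954] [ 0.2397  0.0033 -3.7577] [-0.0014 -0.034   0.0318]
```

```bash
python3 -m crank '[0,0,0,0,0,-0.02,0, 0,0,0,0,0,-0.025,0, 0,0,0,0,0,-0.025,0, 0,0,0,0,0,-0.015,0, 0,0,0,0,0,-0.008,0, 0,0,0,0,0,-0.002,0, 0,0,0,0,0,0,0, 0,0,0,0,0,0,0]'
python3 - <<'E'
from h import *
np.set_printoptions(precision=4,suppress=True)
S=snap('side','s5');T=snap('top','t5');o=observe();p=o['position'];print(p,o['ft_force'],o['wrist_torque'])
u,v=proj(S,p+.1*o['tool_rot'][:,2]).astype(int);print(u,v, proj(S,p-[0,0,.147]))
cv2.imwrite('pics/s5c.png',cv2.resize(cv2.imread('pics/s5.png')[v-70:v+80,u-90:u+90],(720,600),interpolation=cv2.INTER_CUBIC))
E
```

```text
time_s: 14.15
position: [0.4672, 0.2718, 0.1573]
tool_rot: [[0.262, -0.965, 0.002], [-0.965, -0.262, 0.001], [-0.0, -0.003, -1.0]]
ft_force: [0.1, 0.0, -3.6]
grip_width: 0.0249
[0.467  0.2719 0.157 ] [ 0.0404  0.6456 -3.6138] [ 0.0022  0.0123 -0.0116]
209 202 [210.9789 218.132 ]
```

View pics/s5c.png

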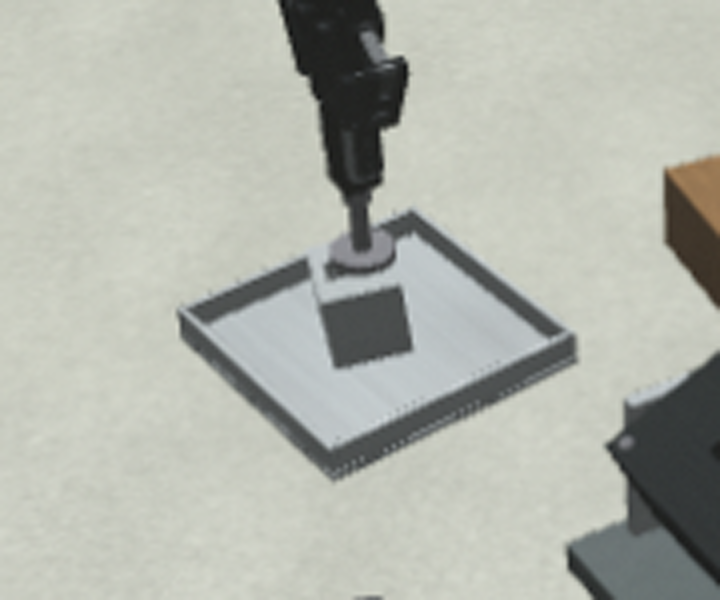

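Insert hangs over the middle of the tray, clear of the walls, tilted slightly within its play. Lowering gently.

```bash
python3 -m crank '[0,0,0,0,0,-0.002,0, 0,0,0,0,0,-0.002,0, 0,0,0,0,0,-0.0015,0, 0,0,0,0,0,-0.001,0, 0,0,0,0,0,0,0]';python3 -m crank '[0,0,0,0,0,-0.001,0, 0,0,0,0,0,-0.001,0, 0,0,0,0,0,0,0]';python3 -m crank '[0,0,0,0,0,-0.0008,0, 0,0,0,0,0,0,0]';python3 -m crank '[0,0,0,0,0,-0.0007,0, 0,0,0,0,0,0,0]'
```

```text
time_s: 14.75
position: [0.4668, 0.2719, 0.1497]
tool_rot: [[0.263, -0.965, 0.001], [-0.965, -0.263, 0.0], [-0.0, -0.001, -1.0]]
ft_force: [0.4, 0.7, -2.4]
grip_width: 0.0251
time_s: 15.05
position: [0.4666, 0.2719, 0.1477]
tool_rot: [[0.263, -0.965, 0.0], [-0.965, -0.263, 0.0], [-0.0, -0.0, -1.0]]
ft_force: [0.6, 1.4, -1.4]
grip_width: 0.0247
time_s: 15.25
position: [0.4666, 0.2719, 0.1469]
tool_rot: [[0.263, -0.965, 0.0], [-0.965, -0.263, 0.0], [-0.0, -0.0, -1.0]]
ft_force: [-0.0, 1.9, -0.3]
grip_width: 0.0255
time_s: 15.45
position: [0.4666, 0.272, 0.1463]
tool_rot: [[0.263, -0.965, 0.001], [-0.965, -0.263, 0.001], [-0.0, -0.001, -1.0]]
ft_force: [1.3, 1.6, -0.4]
grip_width: 0.0251
```

```bash
python3 -m crank '[0,0,0,0,0,-0.0007,0, 0,0,0,0,0,0,0]';python3 -m crank '[0,0,0,0,0,-0.0006,0, 0,0,0,0,0,0,0]'
```

```text
time_s: 15.65
position: [0.4668, 0.2721, 0.1462]
tool_rot: [[0.263, -0.965, 0.001], [-0.965, -0.263, 0.001], [-0.001, -0.002, -1.0]]
ft_force: [-2.3, 2.7, 5.2]
grip_width: 0.0253
time_s: 15.85
position: [0.4668, 0.2722, 0.1461]
tool_rot: [[0.263, -0.965, 0.002], [-0.965, -0.263, 0.001], [-0.001, -0.002, -1.0]]
ft_force: [-2.2, 2.2, 8.8]
grip_width: 0.025
```

Collar seated (contact force about 9 N). Relieving the load, then releasing slowly.

```bash
python3 -m crank '[0,0,0,0,0,0.0006,0, 0,0,0,0,0,0,0, 0,0,0,0,0,0,33, 0,0,0,0,0,0,36, 0,0,0,0,0,0,45, 0,0,0,0,0,0,60, 0,0,0,0,0,0,80, 0,0,0,0,0,0,100, 0,0,0,0,0,0,100, 0,0,0,0,0,0,100, 0,0,0,0,0,0,100]' 20
python3 - <<'E'
from h import *
snap('wrist','w6');S=snap('side','s6')
cv2.imwrite('pics/s6c.png',np.hstack([cv2.resize(cv2.imread('pics/s6.png')[125:275,140:265],(400,480)),cv2.resize(cv2.imread('pics/w6.png'),(400,480))]))
print(observe()['ft_force'],observe()['grip_width'])
E
```

```text
time_s: 16.95
position: [0.4666, 0.2718, 0.1455]
tool_rot: [[0.263, -0.965, 0.0], [-0.965, -0.263, 0.0], [-0.0, -0.0, -1.0]]
ft_force: [0.3, 0.1, -0.2]
grip_width: 0.0853
[-0.48428082 -0.39724636 -0.34952915] 0.08537612462346275
```

View pics/s6c.png

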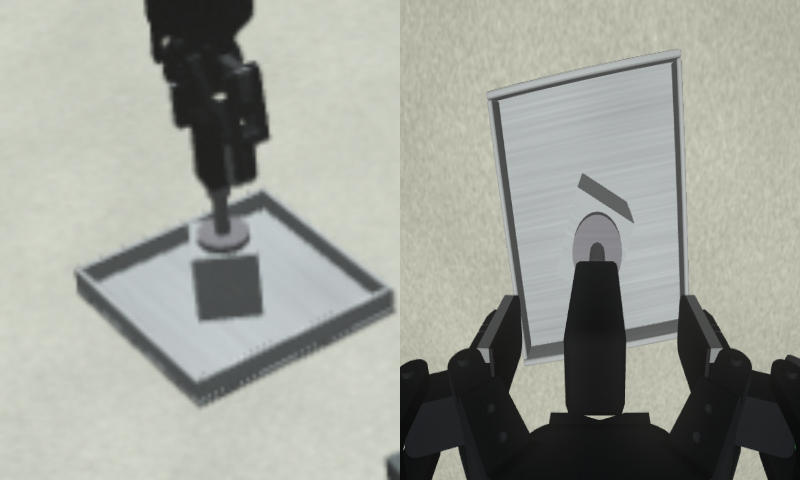

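The puller stands free, but the insert's yaw relative to the hand looks off. Checking it numerically.

```bash
python3 - <<'E'
from h import *
np.set_printoptions(precision=4,suppress=True)
S,W=load('s6'),load('w6')
q=[(140+x/3.2,125+y/3.2) for x,y in [(192,262),(258,255),(262,313),(198,321)]]
P=[onz(S,*a,z) for a,z in zip(q,[.065,.065,.005,.005])]; print(P)
for a,b in ((0,1),(3,2)): d=P[b]-P[a]; print('side',np.linalg.norm(d),np.degrees(np.arctan2(d[1],d[0])))
g=W['frame'].astype(float).mean(2); m=np.zeros(g.shape,np.uint8); m[165:235,270:385]=(g<120)[165:235,270:385]*255
c=max(cv2.findContours(m,cv2.RETR_EXTERNAL,cv2.CHAIN_APPROX_NONE)[0],key=cv2.contourArea); k=cv2.approxPolyDP(c,3,True).reshape(-1,2); print(k.tolist())
for a in k: print(a,onz(W,*a,.065),onz(W,*a,.005))
# handle top edges
m=np.zeros(g.shape,np.uint8); print(np.round(g[262,265:365:4]),np.round(g[275,265:365:4]))
E
```

```text
[array([0.4412, 0.2513, 0.065 ]), array([0.4905, 0.2457, 0.065 ]), array([0.4902, 0.2518, 0.005 ]), array([0.4408, 0.2562, 0.005 ])]
side 0.04962458625253739 -6.52895339692395
side 0.049607358378137734 -5.109028182080464
[[285, 185], [373, 222], [361, 201], [294, 174]]
[285 185] [0.4945 0.2977 0.065 ] [0.4845 0.3    0.005 ]
[373 222] [0.488  0.2501 0.065 ] [0.4761 0.2386 0.005 ]
[361 201] [0.4967 0.2591 0.065 ] [0.4874 0.2502 0.005 ]
[294 174] [0.5009 0.2947 0.065 ] [0.4928 0.2962 0.005 ]
[185. 186. 182. 155. 140.  72.  34.  34.  34.  34.  31.  32.  31.  32.
  32.  32.  33.  34.  34.  37. 137. 137. 152. 181. 181.] [184. 184. 184. 172.  33.  34.  32.  31.  30.  30.  28.  29.  28.  29.
  28.  30.  29.  30.  32.  32.  33.  98. 181. 181. 181.]
```

The side view puts the insert's flats at yaw −6° against an expected 15°. The insert swung about 21° during the carry, so the pin stands at about 69° instead of 90°. I'll regrip, lift the collar about 1 mm within the end play, turn 21° further clockwise, and release again.

```bash
python3 -m crank '[0,0,0,0,0,0,60, 0,0,0,0,0,0,40, 0,0,0,0,0,0,33, 0,0,0,0,0,0,20, 0,0,0,0,0,0,0, 0,0,0,0,0,0,0, 0,0,0,0,0,0,0]' 40; python3 -m crank '[0,0,0,0,0,0.0005,0, 0,0,0,0,0,0.0005,0, 0,0,0,0,0,0,0]'
```

```text
time_s: 17.75
position: [0.4666, 0.2719, 0.1455]
tool_rot: [[0.263, -0.965, 0.0], [-0.965, -0.263, 0.001], [-0.0, -0.0, -1.0]]
ft_force: [-0.6, 0.7, 0.5]
grip_width: 0.0254
time_s: 18.05
position: [0.4666, 0.2718, 0.1464]
tool_rot: [[0.263, -0.965, 0.0], [-0.965, -0.263, 0.0], [-0.0, -0.0, -1.0]]
ft_force: [-1.3, 1.4, -2.4]
grip_width: 0.0254
```

```bash
python3 -m crank '[0,0,-0.06,0,0,0,0, 0,0,-0.06,0,0,0,0, 0,0,-0.06,0,0,0,0, 0,0,-0.06,0,0,0,0, 0,0,-0.06,0,0,0,0, 0,0,-0.06,0,0,0,0, 0,0,0,0,0,0,0]'; python3 - <<'E'
from h import *
S=snap('side','s7');o=observe();print(o['ft_force'],o['wrist_torque'])
g=S['frame'].astype(float).mean(2); m=np.zeros(g.shape,np.uint8); m[200:232,192:230]=(g<120)[200:232,192:230]*255
for n in('s6','s7'):
    g=load(n)['frame'].astype(float).mean(2); m=np.zeros(g.shape,np.uint8); m[202:232,192:230]=(g<130)[202:232,192:230]*255
    c=max(cv2.findContours(m,cv2.RETR_EXTERNAL,cv2.CHAIN_APPROX_NONE)[0],key=cv2.contourArea)
    print(n,cv2.contourArea(c),cv2.approxPolyN(c,4).reshape(-1,2).tolist())
E
```

```text
time_s: 18.75
position: [0.4669, 0.2718, 0.1465]
tool_rot: [[-0.095, -0.996, 0.001], [-0.996, 0.095, 0.0], [-0.0, -0.001, -1.0]]
ft_force: [2.0, 0.7, -2.4]
grip_width: 0.0256
[ 1.47411057  1.54630868 -1.33072524] [ 0.25049956 -0.21203765 -0.0297845 ]
s6 364.5 [[220, 202], [222, 223], [202, 225], [199, 202]]
s7 348.0 [[222, 223], [202, 225], [199, 206], [220, 204]]
```

The insert stayed put while the puller turned about 21°, so the pin is now near 90°. Lowering, releasing and retreating.

```bash
python3 -m crank '[0,0,0,0,0,-0.0005,0, 0,0,0,0,0,-0.0005,0, 0,0,0,0,0,0,0, 0,0,0,0,0,0,33, 0,0,0,0,0,0,36, 0,0,0,0,0,0,45, 0,0,0,0,0,0,60, 0,0,0,0,0,0,80, 0,0,0,0,0,0,100, 0,0,0,0,0,0,100, 0,0,0,0,0,0,100, 0,0,0,0,0,0,100]' 20
python3 -m crank '[0,0,0,0,0,0.01,100, 0,0,0,0,0,0.03,100, 0,0,0,0,0,0.04,100, 0,0,0,0,0,0.04,100, 0,0,0,-0.02,0,0.03,100, 0,0,0,-0.01,0,0,100, 0,0,0,0,0,0,100, 0,0,0,0,0,0,100]'
python3 - <<'E'
from h import *
np.set_printoptions(precision=4,suppress=True)
W=snap('wrist','w8');S=snap('side','s8');T=snap('top','t8')
print(proj(W,[.467,.272,.065]),proj(W,[.467,.272,.179]))
cv2.imwrite('pics/c8.png',np.hstack([cv2.resize(cv2.imread('pics/s8.png')[135:260,150:280],(400,385),interpolation=cv2.INTER_CUBIC),cv2.resize(cv2.imread('pics/w8.png')[100:340,200:440],(400,400))[:385]]))
for n in('0','8'):
    pass
d=cv2.absdiff(cv2.imread('pics/top0.png'),cv2.imread('pics/t8.png')).max(2)
print('diff meter,carton,mug',[int((d[a:b,c:e]>45).sum()) for a,b,c,e in [(350,392,312,388),(195,245,178,240),(212,262,412,462)]])
E
```

```text
time_s: 20.0
position: [0.4666, 0.2718, 0.1455]
tool_rot: [[-0.094, -0.996, 0.0], [-0.996, 0.094, 0.0], [-0.0, -0.0, -1.0]]
ft_force: [-0.5, 0.2, -0.0]
grip_width: 0.0854
time_s: 20.8
position: [0.4365, 0.2717, 0.2948]
tool_rot: [[-0.094, -0.996, -0.001], [-0.996, 0.094, -0.0], [0.001, 0.001, -1.0]]
ft_force: [-0.0, -0.0, -0.5]
grip_width: 0.0855
[315.8451 161.7717] [314.4593 180.8689]
diff meter,carton,mug [0, 0, 0]
```

```bash
python3 - <<'E'
from h import *
np.set_printoptions(precision=4,suppress=True)
S,W=load('s8'),load('w8')
g=S['frame'].astype(float).mean(2); m=np.zeros(g.shape,np.uint8); m[204:232,192:230]=(g<130)[204:232,192:230]*255
c=max(cv2.findContours(m,cv2.RETR_EXTERNAL,cv2.CHAIN_APPROX_NONE)[0],key=cv2.contourArea)
q=cv2.approxPolyN(c,4).reshape(-1,2); print('side face',q.tolist())
b=q[np.argsort(q[:,1])[-2:]]; P=[onz(S,*a,.005) for a in b]; d=P[0]-P[1]; print('insert yaw',np.degrees(np.arctan2(d[1],d[0]))%90)
for n,im,z0,pt in (('S',S,.179,None),('W',W,.179,None)):
    g=im['frame'].astype(float).mean(2); u,v=proj(im,[.467,.272,.15]).astype(int)
    m=np.zeros(g.shape,np.uint8); w=60 if n=='W' else 22; m[v-w:v+w,u-w:u+w]=(g<60)[v-w:v+w,u-w:u+w]*255
    c=max(cv2.findContours(m,cv2.RETR_EXTERNAL,cv2.CHAIN_APPROX_NONE)[0],key=cv2.contourArea)
    k=cv2.approxPolyDP(c,2.5,True).reshape(-1,2); print(n,'handle',k.tolist(),'pred base/top',proj(im,[.467,.272,.119]),proj(im,[.467,.272,.179]))
    if n=='W': print([onz(im,*a,.179)[:2] for a in k])
E
```

```text
side face [[222, 223], [202, 225], [199, 206], [220, 202]]
insert yaw 82.56803710495441
S handle [[202, 158], [203, 180], [210, 191], [208, 187], [213, 181], [210, 158]] pred base/top [207.0549 181.8288] [204.7838 160.4139]
W handle [[296, 153], [289, 164], [291, 200], [330, 201], [330, 155], [326, 152]] pred base/top [315.3149 169.0732] [314.4593 180.8689]
[array([0.4838, 0.2809]), array([0.478 , 0.2856]), array([0.4571, 0.2867]), array([0.4544, 0.2641]), array([0.4809, 0.2618]), array([0.4828, 0.2639])]
```

The handle flats (about 83°) and insert flats (about 83°) now agree, which matches a full quarter turn. The rod stands upright at the predicted pixels, and the other objects are unchanged. Handing in.

```bash
python3 -c "
from rig import *
print(close_job())"
```

```text
the job is handed in; nothing more can be done
None
```

The job is done and handed in at about 21 s. The insert stands upright in the middle of the tray with the puller still threaded in it. The gripper held only the puller's handle throughout.

- **Threading and pulling:** I took the puller from its stand and pushed it in through the slot until the collar met the top face, at about 17 N. I then gave it a quarter turn clockwise and pulled the insert straight out along the well's axis.
- **Fix in the tray:** After the first release, the side view showed the insert had swung about 21° during the carry, so the puller was only about 69° into its turn. I regripped the handle, raised the collar within its end play, turned it 21° further clockwise and released again.
- **Last checks:**
  - The flats of the handle and of the insert both lie at about 83° yaw, so the pin is at about 90°.
  - The rod's edges in the side view match an upright rod to within 2–3 px.
  - The wrist force was about zero after backing off.
  - The before and after top views show no change at the meter, carton or mug.
- **Disagreements:** Before insertion, the wrist and side views differed by up to 4 mm, and a close-up view settled it. The final picture could not be viewed because the limit of 12 had been reached, so the last checks are numeric only.

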